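# Find the keyed seat of a microscope stage insert by feel

## Robot

A 7-joint arm with a two-finger parallel gripper is mounted at the origin on the work surface. World frame = base frame: x ahead of the robot, y to its left, z up, the work surface at z = 0. Lengths are in m, angles in rad, forces in N, time in s.
With the tool pointing down it reaches from about 0.4 to 0.85 m from the base axis. Payload 10.4 kg.
Tool frame: the origin (TCP) lies midway between the tips of the shut fingers; the grasp point (between the pads) lies 19 mm behind it; y points along the fingers, x is the direction in which the jaws open and shut, and the axes are right-handed (so a half turn about y gives the same grasp; the last joint's range is limited). The gripper opens to 87 mm and grips with 3 to 60 N. Pads are 19 mm wide; open, the fingers measure 117 mm over their backs; the gripper's body (75 mm by 190 mm) begins 51 mm behind the grasp point.
Start: joints at [-0.023, 0.332, -0.065, 1.46, 0.022, 1.35, -0.088], TCP at [0.625, 0, 0.223] pointing down, gripper open.
Joint ranges: [-2.6, 2.6], [-0.5, 2.12], [-1.47, 1.34], [0.16, 2.42], [-1.27, 4.41], [0.06, 2.06], [-2.6, 2.6]. Speed limits (rad/s): [2.22, 2.22, 2.79, 2.79, 3.14, 3.14, 3.14].

## Interface

Orientations are given as a unit quaternion [x, y, z, w].
In Python, from bench import r gives the robot as it stands. The module is installed in compiled form; this text tells all that it offers.
- The arm moves only by the tool arm_command, never from a script. Its argument "deltas" is one flat list of numbers, 6 for each row, row after row: the shift along the tool's x, y, z in m, then the turn, a rotation vector about the tool's x, y, z in degrees. In form: [tx, ty, tz, ax, ay, az, tx, ty, tz, ax, ay, az, ...]. A call has 1 to 8 rows; each row is the pose to reach, as a shift and turn from the pose commanded when the call began, along the tool's axes at that moment; what a row does not reach only later rows make up. A row lasts 1/8 s, in which the tool goes at most 62.5 mm and 10.7 degrees, less where a joint would pass 70% of its speed; a pose out of reach is approached as far as the arm can. A call with a gripper value outside its range is refused whole. "hand" is the opening, from 0 (shut) to 1 (fully open), set as the call begins (left out, the last holds). The fingers move at their own pace and stop on an object; "grip_force" is the grip in N (left out, the last holds). Time passes only in rows, so rows that repeat a pose let the fingers close. It gives the time, the measured TCP pose, the force and the opening at its end, in the units of the state.
- r.read_state(): the state, without advancing time (a new reading comes with each control period).
- r.camera(name): name is "scene" or "side" or "wrist"; returns a dict with "image" (400x640x3 uint8, red, green, blue), "intrinsics" (3x3 intrinsics, pixels), "world_from_camera" (4x4, takes a point from camera to world coordinates); the wrist camera has in their place "hand_eye" (4x4, takes a point from camera to tool coordinates, whose origin is the TCP and whose axes are the tool frame's). Camera axes: x right, y down, z forward; pixel columns grow to the right and rows downward; lengths in m; the calibration is good to about 2 mm. A picture is of the moment at which its call begins: read the wrist's pose just before it. There is no depth.
- r.close_job(): hands the job in, once; it reports no verdict.
Trained networks look in a picture, given as the dict that the camera call returned (one of the last four; its "shot" number tells which), for a name from the list of things; names that differ only in an ending like _2 or _b are one class to them, and where a whole thing is asked for, a point or a joint stands for the part that bears it (a point fixed in the world has none). Each returns a list of dicts, best first, with "conf" (0 to 1); they miss things now and then, are a little off and sometimes report something else, mostly with a low value. They report only what shows in the picture. A call takes as long as a camera call. They do not tell look-alikes from the thing itself.
- r.boxes_of(picture, query): "centre" ([row, column] in pixels, amid what is visible of it).
- r.regions_of(picture, query): "region" (400x640 bool, what is visible of it) and "centre" ([row, column] in pixels, amid what is visible of it).
The state is a dict: "time": time; "joint_positions": joint angles; "joint_vel": joint speeds; "joint_torque": joint torques, N m; "ee_pos": TCP position; "eef_rot": TCP orientation; "ft_force": force on the tool from outside, world axes, zero at the start; "torque": the same for the moment, N m; "width": finger opening in m.
Only numpy, scipy, OpenCV 4.12 (cv2) and the standard library are available. Lean on these libraries where they do the work, as an engineer would, in place of code of your own. Each camera call takes 0.05 s, during which the arm holds its last target.

## Task

Put the notched aluminium insert (blue grip bar) into the round well of the white microscope stage, feeling with a light touch for the one way round in which its notches drop over the brass keys, so that it sits fully home and flush; never press it against the stage with more than 25 N. Once it is home, let go of it and swing the steel clip over its rim until the clip meets its stop. Leave the other things on the bench where they are.

Things in the scene. Friction and masses are not known exactly. Their poses are not given: they have to be found in the camera images.
- insert_center (a point): The loose insert, lying flat: aluminium disc 80 mm across, 10 mm thick, with an upright blue grip bar on top, 40 mm long (along its x), 12 mm wide (y), rising 36 mm above the disc. Overall height 46 mm; this point is on its axis, 23 mm above its underside, 13 mm above the disc's top face. Mass about 0.2 kg, varies. z up.
- insert_dot (a point): White dot on the insert's disc, 26 mm from its axis towards its +x; axes as the insert's. It marks the wide notch (16 mm) in the rim at +x. Two narrower notches (12 mm) lie at 112 and 236 degrees anticlockwise from +x, seen from above. All are cut right through the disc, 10 mm deep radially.
- stage_top (a point): The fixed white stage, a block 180 mm (its x) by 220 mm (y), 50 mm high. This point is on the axis of its round well, level with its flat top; z up. The well is 87 mm across with a slightly chamfered mouth. With the insert home, its disc is flush with the stage top and insert_center is 13 mm above this point; resting on the keys it is 6 mm higher.
- well_floor (a point): Centre of the well's floor, 10 mm below the stage top (axes as the stage's): a clamped dark ring with 3 brass keys 6 mm high matching the notches (2.5 mm play each side). Its wide key is within 35 degrees either side of the stage's +x: not measured, visible, to be felt for. Floor and keys are sprung together: they give way down up to 3 mm, at 4 N rising to 10 N, then hard.
- clip (a joint): Steel clip, an arm 4 mm thick on an upright pivot, underside 2.5 mm above the stage top. 0 = closed on its stop, pointing at the well's centre (stage's -y), tip 10 mm over the insert's rim. Grows as it swings towards the stage's -x, clockwise from above (1.57 = pointing to -x, clear of the well). Starts near 1.4; light friction, stays where left. Passes over the insert only when that is home.
- clip_pin (a point): Upright black pin on the clip arm, by which it is moved: 10 mm thick, 35 mm from the pivot axis, its top 40 mm above the stage top; this point is on its axis, 17 mm below its top.
- clip_pivot (a point): The clip's pivot axis at the level of the stage top, 78 mm from the well's axis on the stage's +y side; post and arm there are 9 mm high.
- pen: Bystander, to be left alone: red pen, 140 mm long, 10 mm thick, lying; origin at the middle of its underside.
- mouse: Bystander, to be left alone: white computer mouse, 105 x 60 x 32 mm; origin at the middle of its underside.
- driver: Bystander, to be left alone: green screwdriver, 160 mm long, lying; origin at the middle of its underside.
- tweezers: Bystander, to be left alone: steel tweezers, 110 mm long, 8 mm high, lying; origin at the middle of its underside.
- board: Bystander, to be left alone: small green circuit board, 75 x 30 x 7 mm; origin at the middle of its underside.
- jar: Bystander, to be left alone: amber jar with black cap, 48 mm across, 55 mm tall; origin at the middle of its underside.
- glass: Bystander, to be left alone: frosted glass disc, 90 mm across, 5 mm thick; origin at the middle of its underside.
There are look-alikes about, which are no part of the job. Leave any orange or turquoise look-alike of the part that bears insert_center alone.

How it is judged:
On the way:
1. the insert is fully home in the well while the clip is still open (z of insert_center in the frame of stage_top between 0.009 and 0.0145 m and horizontal distance between insert_center and stage_top below 0.005 m and angle between insert_center's own z axis and vertical below 0.06 rad and value of joint clip above 0.8 rad), for 0.2 s.
At the end, for the whole second after the job is handed in: The insert is in the well, at rest and released, its disc no more than 1.5 mm proud of the stage top nor 4 mm below it, centred within 5 mm, tilted by less than 0.06 rad, its notches over the keys; the clip is within 0.15 rad of its closed stop, over the insert's rim (z of insert_center in the frame of stage_top between 0.009 and 0.0145 m and horizontal distance between insert_center and stage_top below 0.005 m and angle between insert_center's own z axis and vertical below 0.06 rad and value of joint clip below 0.15 rad and linear speed of insert below 0.02 m/s); the robot touches nothing.
It fails at once if the insert pressed against the stage, its keys or its clip with more than 25 N (contact force between insert and stage above 25 N).
It fails at once if a bystander moved by more than 30 mm (distance of any of pen, mouse, driver, tweezers, board, jar, glass from where it was at the start of the episode above 0.03 m).
It also fails if it takes over 64 s, if anything falls off the work surface, if the arm or the gripper's body presses on something with over 40 N, if the wrist force passes 120 N, or if a joint passes its speed limit or range.

## Working session

There is one attempt and no reset: what is moved stays moved. The work goes in short steps, Python scripts to look and compute and a tool call to move; the robot and the scene stay as the last step left them, time stands still between calls to the robot, and variables do not carry over. Pictures are saved under pics/ and viewed, and the job is handed in when it is done.

Besides the shell and the picture viewer there is one more tool, called after "Request:" as name(argument=value, ...), one argument or row to a line, values as JSON. arm_command: Moves the arm, as the interface text tells. Its arguments: {"type":"object","properties":{"deltas":{"type":"array","items":{"type":"number"}},"hand":{"type":"number"},"grip_force":{"type":"number"}},"required":["deltas"]}

```bash
mkdir -p pics; python3 - <<'E'
from bench import r
import cv2,numpy as np,pickle
s=r.read_state();print({k:np.round(v,3) for k,v in s.items()})
for n in ["scene","side","wrist"]:
    p=r.camera(n); cv2.imwrite(f"pics/{n}0.png",p["image"][...,::-1])
    pickle.dump(p,open(f"{n}0.pkl","wb"))
    print(n,p["intrinsics"].tolist(), np.round(p.get("world_from_camera",p.get("hand_eye")),3).tolist())
    for q in ["insert_center","insert_dot","stage_top","clip_pin","clip_pivot","well_floor"]:
        print(q,[(np.round(b["centre"],1).tolist(),round(b["conf"],2)) for b in r.boxes_of(p,q)][:4])
E
```

```text
{'time': np.float64(0.0), 'joint_positions': array([-0.023,  0.333, -0.065,  1.461,  0.022,  1.35 , -0.088]), 'joint_vel': array([-0.001, -0.   ,  0.002,  0.001,  0.001, -0.001,  0.   ]), 'joint_torque': array([-0.0000e+00, -6.2325e+01,  2.4000e-02, -3.8989e+01, -6.1000e-02,
        4.0000e-02,  0.0000e+00]), 'ee_pos': array([ 0.625, -0.   ,  0.222]), 'eef_rot': array([ 0.707, -0.   , -0.   , -0.707]), 'ft_force': array([ 0.059, -0.895,  0.56 ]), 'torque': array([-0.05 ,  0.007, -0.015]), 'width': np.float64(0.087)}
scene [[386.0245260929542, 0.0, 318.020090808796], [0.0, 386.0245260929542, 194.3151781710542], [0.0, 0.0, 1.0]] [[0.816, 0.487, -0.311, 0.996], [0.577, -0.697, 0.426, -0.52], [-0.009, -0.527, -0.85, 1.176], [0.0, 0.0, 0.0, 1.0]]
insert_center [([162.1, 345.6], 0.42)]
insert_dot [([144.1, 284.5], 0.45)]
stage_top [([230.9, 291.4], 0.8)]
clip_pin []
clip_pivot [([230.8, 291.3], 0.61)]
well_floor [([232.6, 291.2], 0.86)]
side [[418.55097169990023, 0.0, 316.26497751368436], [0.0, 418.55097169990023, 198.81342846093222], [0.0, 0.0, 1.0]] [[-0.885, -0.349, 0.307, 0.218], [-0.4
[... 174 characters left out ...]
ot [([266.9, 276.4], 0.93), ([289.3, 365.3], 0.86), ([285.6, 312.5], 0.64)]
stage_top [([183.7, 335.6], 0.72)]
clip_pin [([183.5, 332.4], 0.63), ([189.4, 328.7], 0.56)]
clip_pivot [([184.9, 331.3], 0.58)]
well_floor [([184.4, 330.5], 0.8)]
wrist [[336.0390452434969, 0.0, 321.76361553227946], [0.0, 336.0390452434969, 201.41204390453223], [0.0, 0.0, 1.0]] [[1.0, 0.0, 0.001, 0.001], [-0.0, -0.264, 0.965, -0.163], [0.0, -0.965, -0.264, 0.072], [0.0, 0.0, 0.0, 1.0]]
insert_center [([12.0, 54.3], 0.56)]
insert_dot [([16.3, 54.7], 0.79)]
stage_top [([229.6, 283.5], 0.58)]
clip_pin [([211.7, 256.2], 0.67)]
clip_pivot [([227.2, 280.5], 0.6), ([176.9, 464.0], 0.34)]
well_floor [([229.2, 284.6], 0.68)]
```

View pics/scene0.png

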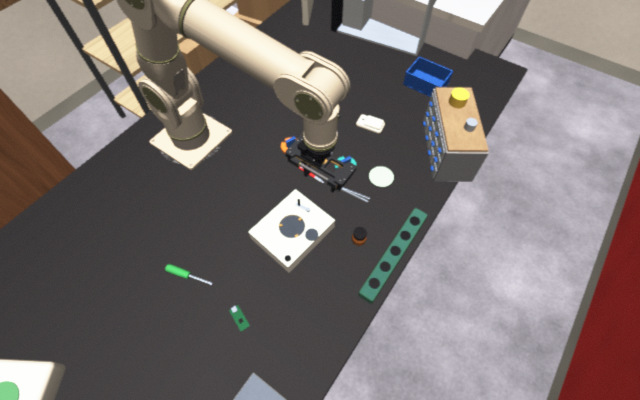

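View pics/side0.png

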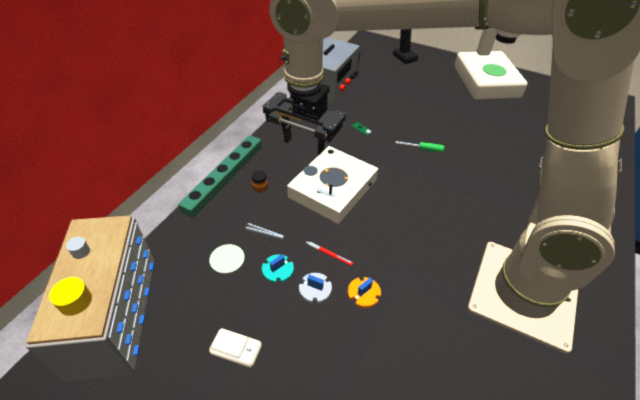

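View pics/wrist0.png

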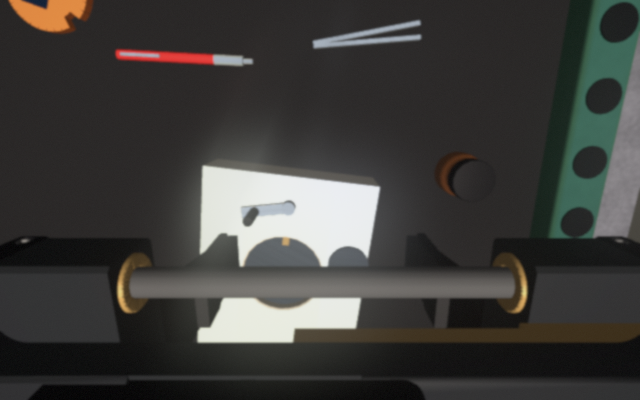

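```bash
cat > h.py <<'E'
import numpy as np,cv2,pickle
from scipy.spatial.transform import Rotation as R
def wfc(p,s=None):
    if "world_from_camera" in p: return np.array(p["world_from_camera"])
    T=np.eye(4);T[:3,:3]=R.from_quat(s["eef_rot"]).as_matrix();T[:3,3]=s["ee_pos"]
    return T@np.array(p["hand_eye"])
def back(p,rc,z,s=None):
    T=wfc(p,s);K=np.array(p["intrinsics"])
    d=T[:3,:3]@np.linalg.solve(K,[rc[1],rc[0],1.]);o=T[:3,3]
    return o+d*(z-o[2])/d[2]
def proj(p,X,s=None):
    T=np.linalg.inv(wfc(p,s));c=T[:3,:3]@np.asarray(X)+T[:3,3]
    u=np.array(p["intrinsics"])@c;return u[1]/u[2],u[0]/u[2]
def crop(p,r0,r1,c0,c1,f,name):
    im=p["image"][r0:r1,c0:c1,::-1];cv2.imwrite(name,cv2.resize(im,None,fx=f,fy=f,interpolation=cv2.INTER_CUBIC))
E
python3 - <<'E'
from h import *
p=pickle.load(open("side0.pkl","rb"))
crop(p,240,320,240,400,5,"pics/c_ins.png")
crop(p,135,225,270,390,6,"pics/c_stage.png")
q=pickle.load(open("scene0.pkl","rb"));crop(q,180,280,240,345,5,"pics/c_stage2.png")
for n,rc,z in [("turq",(267,277),.01),("alu",(287,315),.01),("or",(292,365),.01),("well",(177,333),.05),("jar",(180,260),.03)]: print(n,back(p,rc,z).round(3))
print(back(q,(227,292),.04).round(3))
E
```

```text
turq [0.575 0.233 0.01 ]
alu [0.462 0.239 0.01 ]
or [0.347 0.193 0.01 ]
well [ 0.579 -0.096  0.05 ]
jar [0.774 0.002 0.03 ]
[ 0.583 -0.103  0.04 ]
```

View pics/c_ins.png

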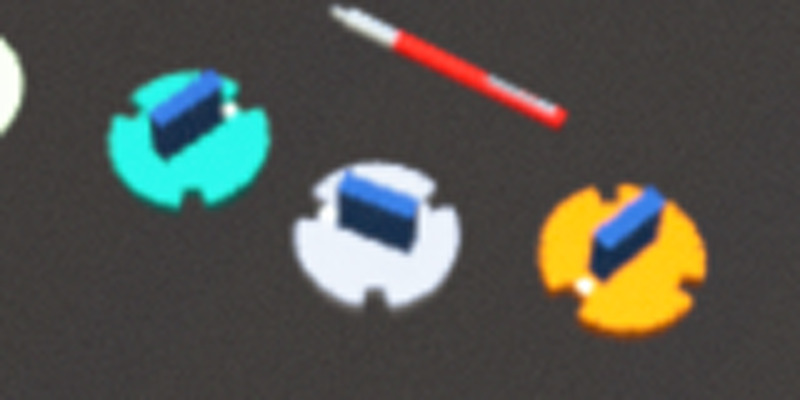

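View pics/c_stage.png

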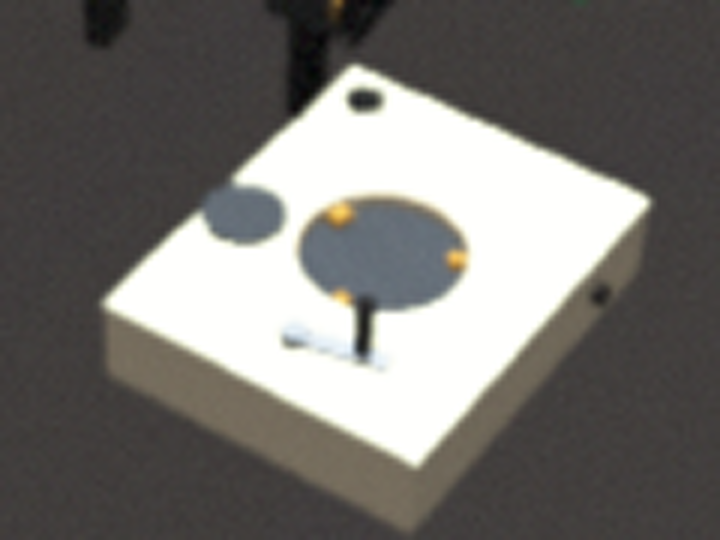

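View pics/c_stage2.png

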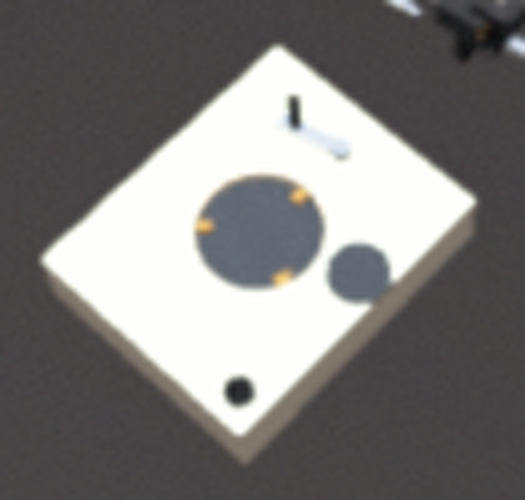

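```bash
python3 - <<'E'
from h import *
p=pickle.load(open("side0.pkl","rb"));q=pickle.load(open("scene0.pkl","rb"));w=pickle.load(open("wrist0.pkl","rb"))
s=dict(ee_pos=[.625,0,.2225],eef_rot=[.7071,0,0,-.7071])
def S(x,y):return (135+y/6,270+x/6)
def C(x,y):return (180+y/5,240+x/5)
def I(x,y):return (240+y/5,240+x/5)
def ang(a,b):return np.degrees(np.arctan2(*(b-a)[1::-1]))
for nm,P,F,well,keys,piv in [("side",p,S,(384,252),[(340,213),(456,259),(342,297)],(295,338)),("scene",q,C,(260,232),[(300,196),(205,226),(283,277)],(343,150))]:
    c=back(P,F(*well),.042);pv=back(P,F(*piv),.055);print(nm,c.round(4),pv.round(4),"yaxis",ang(c,pv),np.linalg.norm((pv-c)[:2]))
    for k in keys:
        X=back(P,F(*k),.045);print(ang(c,X),np.linalg.norm((X-c)[:2]))
c=back(p,I(377,236),.01);d=back(p,I(327,213),.01);print("ins",c,d,ang(c,d),np.linalg.norm(c-d))
print(back(w,(270,284),.042,s), back(w,(241,286),.045,s),back(w,(207,289),.055,s))
E
```

```text
side [ 0.5794 -0.105   0.042 ] [ 0.5852 -0.019   0.055 ] yaxis 86.11796502941695 0.08620561542259425
-21.299473238833986 0.03306209017335346
-164.27007657138702 0.03625246922269181
86.074317420757 0.04145497222194909
scene [ 0.5826 -0.1017  0.042 ] [ 0.5956 -0.026   0.055 ] yaxis 80.26039506080868 0.07679333149624379
79.38470307501007 0.03601505154547766
-149.5641641838568 0.03622267991779643
-29.24263100146545 0.03789091744809552
ins [0.46068894 0.23896691 0.01      ] [0.48868253 0.23916777 0.01      ] 0.41109569559731524 0.027994307044767894
[ 0.58343185 -0.10175075  0.042     ] [ 0.58697858 -0.06565962  0.045     ] [ 0.59221415 -0.02429744  0.055     ]
```

Request:
arm_command(
  deltas=[-0.02,-0.015,-0.05,0,0,0,-0.043,-0.028,-0.1,0,0,0,-0.043,-0.028,-0.1,0,0,0,-0.043,-0.028,-0.1,0,0,0],
)

```text
time: 1.55
ee_pos: [0.5821, -0.0995, 0.2506]
eef_rot: [-0.707, -0.0, -0.0, 0.707]
ft_force: [-0.6, 1.3, -1.4]
width: 0.0866
```

```bash
cat > snap.py <<'E'
from bench import r
from h import *
import sys
def snap(n,cam="wrist"):
    s=r.read_state();p=r.camera(cam)
    pickle.dump((p,s),open(n+".pkl","wb"));cv2.imwrite(f"pics/{n}.png",p["image"][...,::-1]);
    print("t",round(float(s["time"]),2),"pos",np.round(s["ee_pos"],4),"R",np.round(R.from_quat(s["eef_rot"]).as_matrix(),3).tolist(),"F",np.round(s["ft_force"],2),"w",round(float(s["width"]),4))
    return p,s
if __name__=="__main__": snap(*sys.argv[1:])
E
python3 snap.py w1; python3 -c "
from h import *
p,s=pickle.load(open('w1.pkl','rb'));crop(p,80,260,200,440,3,'pics/w1c.png')"
```

```text
t 1.55 pos [ 0.5821 -0.0995  0.2506] R [[1.0, 0.0, -0.0], [0.0, 0.0, 1.0], [0.0, -1.0, 0.0]] F [-0.6   1.33 -1.41] w 0.0866
```

View pics/w1c.png

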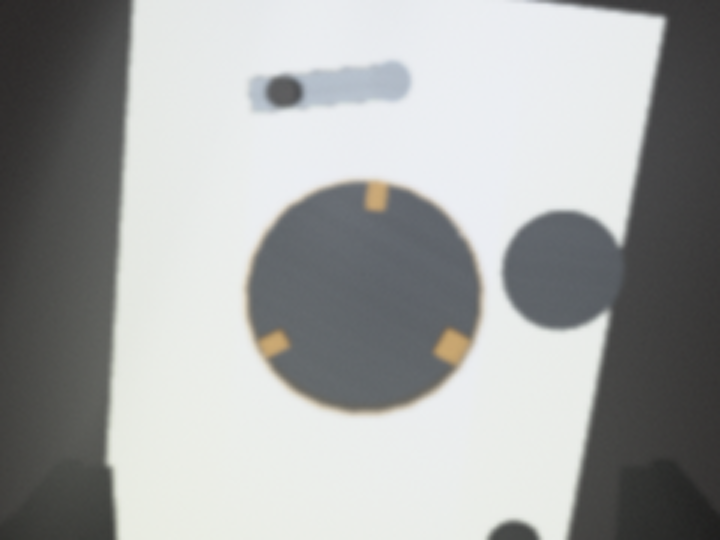

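```bash
python3 - <<'E'
from h import *
p,s=pickle.load(open('w1.pkl','rb'));im=p["image"].astype(int)
sub=im[80:260,200:440];print(sub[100,120],sub[65,125],sub[110,20])
sat=(sub[...,0]-sub[...,2])
m=((sub.max(2)<150)).astype(np.uint8)|(sat>25).astype(np.uint8)
n,l,st,c=cv2.connectedComponentsWithStats(m)
k=l[100,120];print(st[k],c[k])
cs,_=cv2.findContours((l==k).astype(np.uint8),0,1);e=cv2.fitEllipse(cv2.convexHull(max(cs,key=len)));print(e)
row,col=e[0][1]+80,e[0][0]+200
W=back(p,(row,col),.05,s);print("well",W, "r", np.linalg.norm(back(p,(row,col+e[1][0]/2),.05,s)-W))
b=((sat>40)&(sub.max(2)>120)).astype(np.uint8);n,l,st,c=cv2.connectedComponentsWithStats(b)
for i in range(1,n):
    if st[i,4]>15:
        X=back(p,(c[i][1]+80,c[i][0]+200),.046,s);d=X-W;print(st[i],c[i],X.round(4),np.degrees(np.arctan2(d[1],d[0])).round(1),np.hypot(*d[:2]).round(4))
P=lambda x,y,z:back(p,(80+y/3,200+x/3),z,s)
pv=P(394,80,.059);pin=P(284,91,.09);print("pivot",pv,"pin top",pin,(pv-W)[:2],np.hypot(*(pv-W)[:2]),np.degrees(np.arctan2(*(pv-W)[1::-1])))
print("edge left",np.degrees(np.arctan2(*(P(132,0,.05)-P(107,450,.05))[1::-1])),np.degrees(np.arctan2(*(P(665,17,.05)-P(570,540,.05))[1::-1])))
E
```

```text
[ 97 100 105] [201 168 119] [83 84 81]
[  83   60   77   77 4646] [120.92832544  98.49870857]
((120.94927215576172, 98.52545928955078), (76.23611450195312, 77.60485076904297), 89.33218383789062)
well [ 0.58211827 -0.1006747   0.05      ] r 0.04199976646618716
[122  60   7  10  60] [125.1         64.71666667] [ 0.5866 -0.0642  0.046 ] 83.0 0.0368
[ 86 110  10   9  61] [ 90.57377049 114.14754098] [ 0.5479 -0.1194  0.046 ] -151.3 0.0391
[145 110  12  12  95] [150.34736842 115.13684211] [ 0.6153 -0.1206  0.046 ] -30.9 0.0387
pivot [ 0.59269375 -0.02454459  0.059     ] pin top [ 0.55774297 -0.02810533  0.09      ] [0.01057548 0.07613012] 0.07686114585809747 82.09146650062652
edge left 83.19903527625075 83.55579024442159
```

Request:
arm_command(
  deltas=[-0.02,0,0.05,0,-10,0,-0.04,0,0.1,0,-20,0,-0.06,0,0.15,0,-30,0,-0.08,0.01,0.2,0,-40,0,-0.1,0.02,0.25,0,-50,0,-0.11,0.03,0.3,0,-60,0,-0.121,0.03,0.34,0,-70,0,-0.121,0.03,0.34,0,-80,0],
  hand=0.6,
)

```text
time: 2.6
ee_pos: [0.4586, 0.2452, 0.2201]
eef_rot: [-0.538, -0.458, 0.458, 0.539]
ft_force: [-0.4, -1.3, -0.3]
width: 0.0524
```

Request:
arm_command(
  deltas=[0,0,0,0,-10,0,0,0,0,0,-10,0,0,0,0,0,-10,0],
)

```text
time: 2.98
ee_pos: [0.4607, 0.2406, 0.2204]
eef_rot: [-0.501, -0.499, 0.499, 0.501]
ft_force: [-0.6, 0.4, 0.5]
width: 0.0522
```

```bash
python3 snap.py w2; python3 -c "
from h import *
p,s=pickle.load(open('w2.pkl','rb'));crop(p,80,260,200,440,3,'pics/w2c.png')
pts=np.array([[.5866,-.0642],[.5479,-.1194],[.6153,-.1206]])
from scipy.optimize import least_squares
f=lambda v:np.r_[[(v[0]+v[3]*np.cos(v[2]+np.radians(a))-P[0])*1e3 for a,P in zip((112,236,0),pts)],[(v[1]+v[3]*np.sin(v[2]+np.radians(a))-P[1])*1e3 for a,P in zip((112,236,0),pts)]]
v=least_squares(f,[.582,-.1,-.5,.038]);print(v.x,np.degrees(v.x[2]),v.fun.round(2))"
```

```text
t 2.98 pos [0.4607 0.2406 0.2204] R [[0.003, -0.0, -1.0], [1.0, 0.0, 0.003], [0.0, -1.0, 0.0]] F [-0.61  0.4   0.53] w 0.0522
[ 0.58192417 -0.10208321 -0.50663168  0.03817213] -29.02785715091287 [-0.01  0.    0.    0.    0.   -0.01]
```

View pics/w2.png

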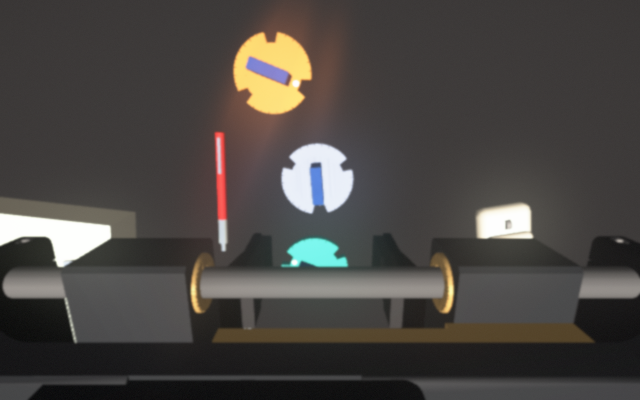

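View pics/w2c.png

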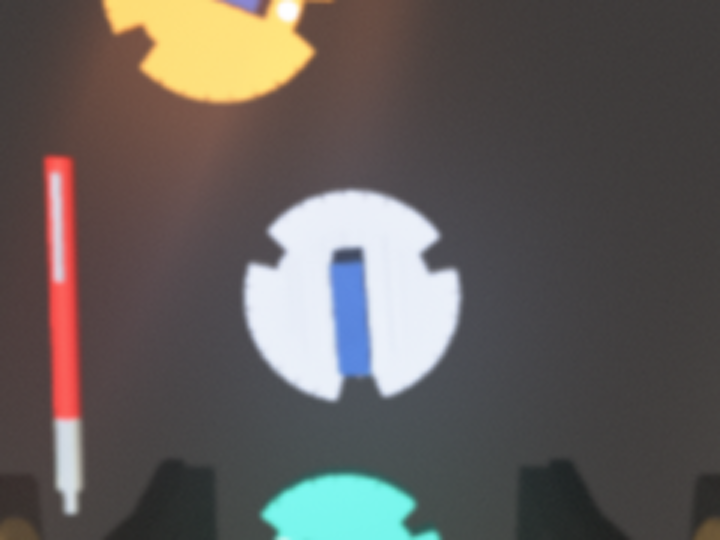

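```bash
python3 - <<'E'
from h import *
p,s=pickle.load(open('w2.pkl','rb'));im=p["image"].astype(int);sub=im[130:225,270:365]
blue=((sub[...,2]-sub[...,0]>60)).astype(np.uint8)
n,l,st,c=cv2.connectedComponentsWithStats(blue);k=1+st[1:,4].argmax();print(st[k])
cs,_=cv2.findContours((l==k).astype(np.uint8),0,1);re=cv2.minAreaRect(cs[0]);print(re)
box=cv2.boxPoints(re);B=[back(p,(y+130,x+270),.046,s) for x,y in box];print(np.round(B,4))
cy=c[k];print("bar centre",back(p,(cy[1]+130,cy[0]+270),.046,s))
vx,vy,x0,y0=cv2.fitLine(np.argwhere(l==k)[:,::-1].astype(np.float32),2,0,.01,.01).ravel()
a=back(p,(y0+130,x0+270),.046,s);b=back(p,(y0+vy*10+130,x0+vx*10+270),.046,s);print("bar yaw",np.degrees(np.arctan2(*(b-a)[1::-1])))
br=((sub.min(2)>140)|(blue>0)).astype(np.uint8);br=cv2.morphologyEx(br,3,np.ones((3,3)))
n,l,st,c=cv2.connectedComponentsWithStats(br);k=1+st[1:,4].argmax()
cs,_=cv2.findContours((l==k).astype(np.uint8),0,1);e=cv2.fitEllipse(cv2.convexHull(max(cs,key=len)));print(e)
C=back(p,(e[0][1]+130,e[0][0]+270),.01,s);print("disc",C)
P=lambda x,y,z=.01:back(p,(80+y/3,200+x/3),z,s)
for x,y,a in [(357,388,0),(431,258,112),(275,256,236)]:
    d=P(x,y)-C;print(np.degrees(np.arctan2(d[1],d[0]))%360-a)
E
```

```text
[ 40  37  14  39 427]
((46.3620719909668, 55.84483337402344), (38.283966064453125, 11.211139678955078), 85.2363510131836)
[[0.4457 0.2279 0.046 ]
 [0.4448 0.2392 0.046 ]
 [0.4849 0.2424 0.046 ]
 [0.4859 0.2307 0.046 ]]
bar centre [0.46484809 0.23505493 0.046     ]
bar yaw 4.370679268579885
((46.928157806396484, 48.29497146606445), (70.7887954711914, 72.13319396972656), 97.03893280029297)
disc [0.46436912 0.23513451 0.01      ]
3.392524332621904
2.8927026027531326
6.24111760588832
```

Request:
arm_command(
  deltas=[-0.0054,0.03,-0.0038,0,-4.3,0,-0.0054,0.08,-0.0038,0,-4.3,0,-0.0054,0.13,-0.0038,0,-4.3,0,-0.0054,0.17,-0.0038,0,-4.3,0,-0.0054,0.19,-0.0038,0,-4.3,0,-0.0054,0.2,-0.0038,0,-4.3,0,-0.0054,0.203,-0.0038,0,-4.3,0,-0.0054,0.203,-0.0038,0,-4.3,0],
)

```text
time: 4.03
ee_pos: [0.4653, 0.2349, 0.0182]
eef_rot: [0.481, 0.519, -0.518, -0.481]
ft_force: [0.7, -0.1, -0.0]
width: 0.0521
```

Request:
arm_command(
  deltas=[0,0,0,0,0,0,0,0,0,0,0,0,0,0,0,0,0,0,0,0,0,0,0,0],
  hand=0,
  grip_force=25,
)

```text
time: 4.53
ee_pos: [0.4649, 0.2346, 0.0177]
eef_rot: [0.481, 0.518, -0.518, -0.481]
ft_force: [0.1, 0.3, 0.1]
width: 0.0201
```

```bash
python3 snap.py w3; python3 snap.py s3 side; python3 -c "
from h import *
p,s=pickle.load(open('s3.pkl','rb'));crop(p,220,330,230,400,4,'pics/s3c.png')"
```

```text
t 4.53 pos [0.4649 0.2346 0.0177] R [[-0.075, 0.0, -0.997], [0.997, 0.0, -0.075], [0.0, -1.0, -0.0]] F [0.14 0.35 0.07] w 0.0201
t 4.58 pos [0.4648 0.2346 0.0176] R [[-0.075, 0.0, -0.997], [0.997, 0.0, -0.075], [0.0, -1.0, -0.0]] F [-0.6  -0.33  0.44] w 0.0163
```

View pics/s3c.png

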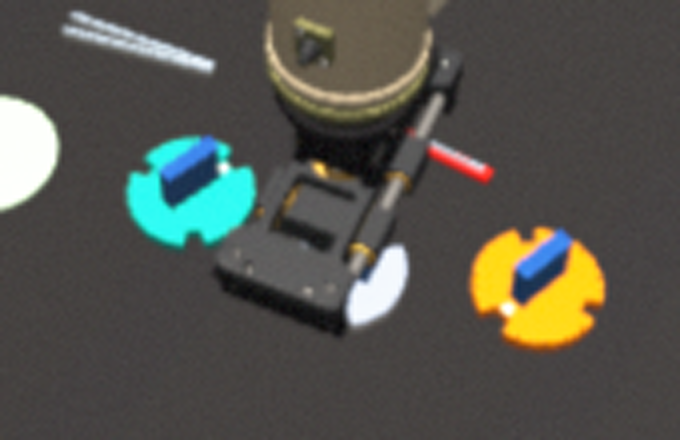

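View pics/w3.png

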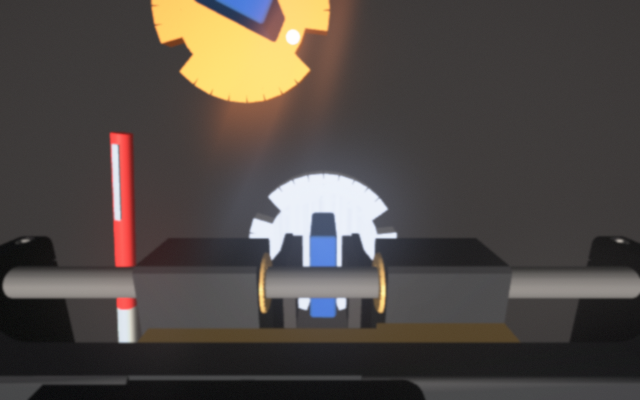

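Request:
arm_command(
  deltas=[0,0,0,0,0,0,0,0,0,0,0,0,0,0,0,0,0,0],
)

```text
time: 5.0
ee_pos: [0.4649, 0.2346, 0.0176]
eef_rot: [0.481, 0.518, -0.518, -0.481]
ft_force: [-0.4, -0.3, 0.4]
width: 0.0119
```

Request:
arm_command(
  deltas=[0,-0.01,0,0,0,0,0,-0.04,0,0,0,0,0,-0.08,0,0,0,0,0,-0.12,0,0,0,0,0,-0.12,0,0,0,0,0,-0.12,0,0,0,0],
)

```text
time: 5.75
ee_pos: [0.4644, 0.2343, 0.1371]
eef_rot: [-0.481, -0.518, 0.519, 0.481]
ft_force: [-0.2, -0.4, -2.7]
width: 0.0118
```

```bash
python3 snap.py w4
```

```text
t 5.75 pos [0.4644 0.2343 0.1371] R [[-0.075, -0.001, -0.997], [0.997, -0.001, -0.075], [-0.0, -1.0, 0.001]] F [-0.24 -0.42 -2.65] w 0.0118
```

View pics/w4.png

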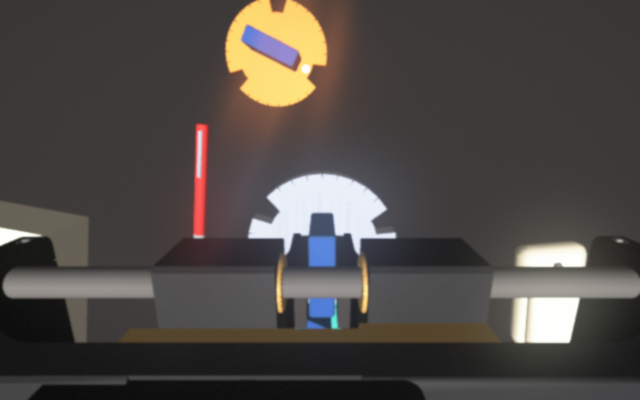

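```bash
python3 - <<'E'
from h import *
from scipy.optimize import least_squares
p,s=pickle.load(open('w4.pkl','rb'));im=p["image"].astype(int)
crop(p,160,330,230,420,4,'pics/w4c.png')
H=np.array(p["hand_eye"]);K=np.array(p["intrinsics"])
def tool(rc,y):
    d=H[:3,:3]@np.linalg.solve(K,[rc[1],rc[0],1.]);o=H[:3,3];return (o+d*(y-o[1])/d[1])
# upper arc: for each column first bright row
pts=[]
for c in range(275,380,3):
    col=im[165:235,c].min(1);i=np.argmax(col>130)
    if col.max()>130:
        v0,v1=col[i-1],col[i];pts.append(tool((165+i-.5,c),.0077))
pts=np.array(pts);
f=lambda v:(np.hypot(pts[:,0]-v[0],pts[:,2]-v[1])-.040)*1e3
v=least_squares(f,[0,0],loss='soft_l1');print("centre in tool x,z",v.x,"res",np.round(v.fun,1))
E
```

```text
centre in tool x,z [ 8.00831365e-05 -7.30835932e-06] res [ 0.4 -0.1  0.3 -0.   0.2 -0.  -0.2 -0.2 -0.2 -0.1 -0.   0.2 -0.  -0.2
  0.2  0.1  0.1  0.1 -0.3 -0.1  0.1 -0.1 -0.2 -0.3  0.1  0.2 -0.2  0.
 -0.2  0.1  0.1  0.2 -0.1  0.2  0.2]
```

View pics/w4c.png

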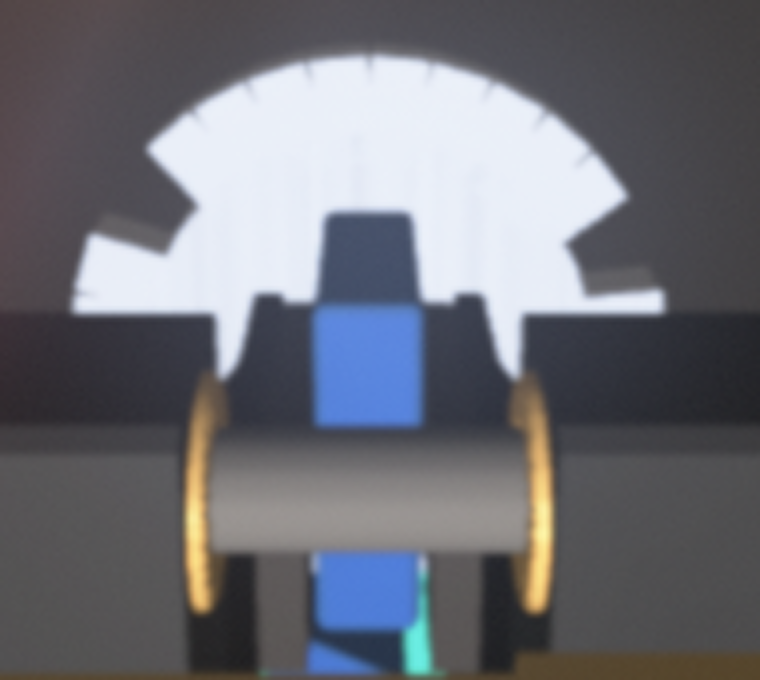

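Request:
arm_command(
  deltas=[-0.04,0,-0.01,0,4,0,-0.09,0,-0.024,0,9,0,-0.14,0,-0.038,0,14,0,-0.19,0,-0.051,0,19,0,-0.24,0,-0.065,0,24,0,-0.29,0,-0.078,0,29,0,-0.325,0,-0.087,0,33.3,0,-0.3435,0,-0.0921,0,33.3,0],
)

```text
time: 6.8
ee_pos: [0.5818, -0.103, 0.136]
eef_rot: [-0.609, -0.358, 0.359, 0.61]
ft_force: [-0.6, 0.6, -2.4]
width: 0.0119
```

Request:
arm_command(
  deltas=[0,0,0,0,0,0,0,0,0,0,0,0,0,0,0,0,0,0],
)

```text
time: 7.18
ee_pos: [0.5823, -0.0992, 0.1376]
eef_rot: [-0.609, -0.36, 0.36, 0.609]
ft_force: [-0.1, -0.4, -0.9]
width: 0.0113
```

```bash
python3 snap.py w5; python3 snap.py s5 side;python3 snap.py sc5 scene; python3 -c "
from h import *
p,s=pickle.load(open('s5.pkl','rb'));crop(p,120,240,250,400,5,'pics/s5c.png')"
```

```text
t 7.17 pos [ 0.5823 -0.0992  0.1376] R [[0.482, 0.0, -0.876], [0.876, 0.001, 0.482], [0.001, -1.0, 0.0]] F [-0.11 -0.44 -0.89] w 0.0113
t 7.22 pos [ 0.5824 -0.0996  0.1377] R [[0.483, 0.0, -0.876], [0.876, 0.0, 0.483], [0.0, -1.0, 0.0]] F [ 0.01 -0.41 -1.86] w 0.0119
t 7.28 pos [ 0.5824 -0.0999  0.1377] R [[0.483, 0.0, -0.875], [0.875, 0.0, 0.483], [0.0, -1.0, -0.0]] F [ 0.3  -0.13 -1.01] w 0.0121
```

View pics/w5.png

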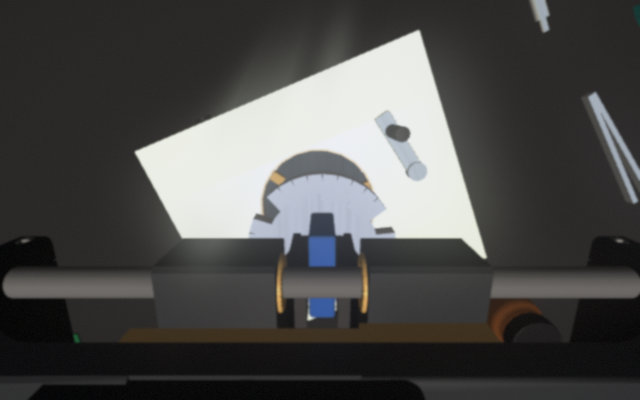

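View pics/s5c.png

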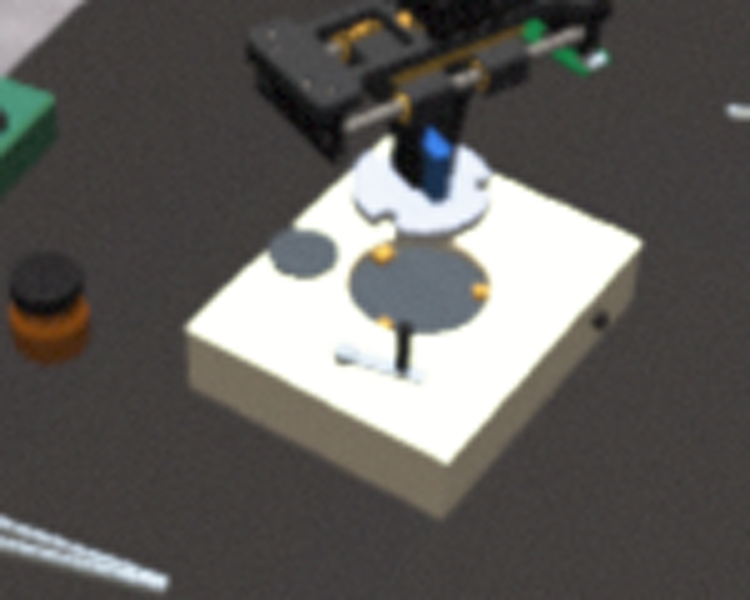

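Request:
arm_command(
  deltas=[0,0.02,0,0,0,0,0,0.045,0,0,0,0,0,0.058,0,0,0,0,0,0.06,0,0,0,0,0,0.06,0,0,0,0,0,0.06,0,0,0,0],
)

```text
time: 8.07
ee_pos: [0.583, -0.1011, 0.0785]
eef_rot: [0.61, 0.359, -0.358, -0.609]
ft_force: [-0.0, 0.2, -2.2]
width: 0.0119
```

```bash
python3 snap.py w6; python3 -c "
from h import *
p,s=pickle.load(open('w6.pkl','rb'));crop(p,80,260,220,420,4,'pics/w6c.png')"
```

```text
t 8.07 pos [ 0.583  -0.1011  0.0785] R [[0.485, 0.002, -0.875], [0.875, -0.0, 0.485], [0.001, -1.0, -0.001]] F [-0.    0.17 -2.21] w 0.0119
```

View pics/w6c.png

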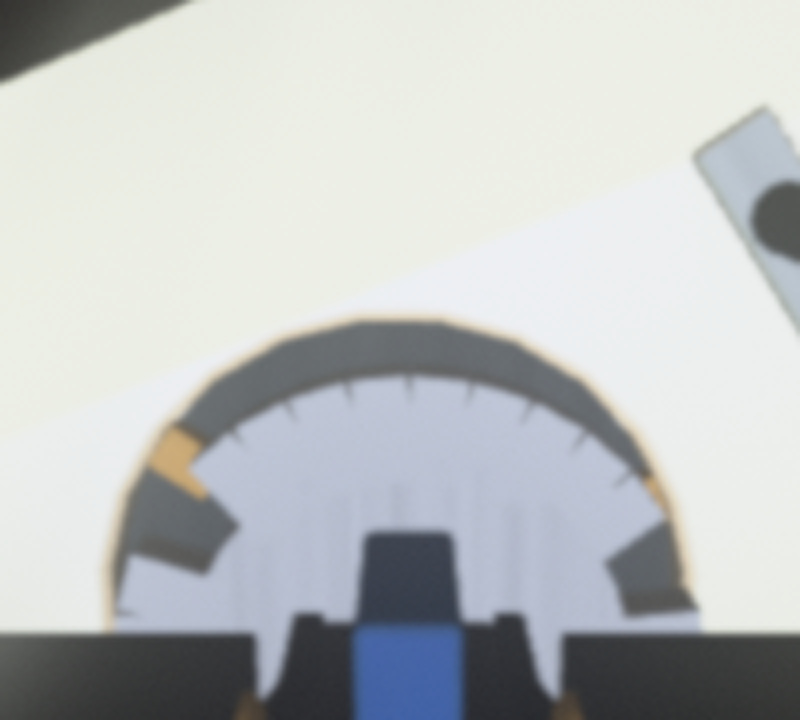

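```bash
cat > fit.py <<'E'
from h import *
from scipy.optimize import least_squares
import sys
p,s=pickle.load(open(sys.argv[1]+'.pkl','rb'));im=p["image"].astype(int)
H=np.array(p["hand_eye"]);K=np.array(p["intrinsics"])
def tool(rc,y):
    d=H[:3,:3]@np.linalg.solve(K,[rc[1],rc[0],1.]);o=H[:3,3];return (o+d*(y-o[1])/d[1])
yt=s["ee_pos"][2]-.05
pts=[];dp=[]
for c in range(250,393,4):
    col=im[130:236,c].min(1)
    i=np.argmax(col<170)
    if i>0: pts.append(tool((130+i-.5,c),yt))
pts=np.array(pts)
f=lambda v:(np.hypot(pts[:,0]-v[0],pts[:,2]-v[1])-v[2])*1e3
v=least_squares(f,[0,0,.0435],loss='soft_l1',f_scale=.3);print("well in tool x,z,r",v.x.round(4),"res",np.round(v.fun,1))
f=lambda w:(np.hypot(pts[:,0]-w[0],pts[:,2]-w[1])-.0435)*1e3
w=least_squares(f,[0,0],loss='soft_l1',f_scale=.3);print("fixed r",w.x.round(4))
W=s["ee_pos"]+R.from_quat(s["eef_rot"]).as_matrix()@[w.x[0],yt,w.x[1]];print("world",W.round(4))
E
python3 fit.py w6
python3 - <<'E'
import sys;sys.argv=['','w6']
exec(open('fit.py').read())
yk=s["ee_pos"][2]-.046
for n,x,y in [("key out L",148,468),("key out R",180,428),("key corner in",207,498),("notch-l",132,556),("notch-r",190,470),("notch inner l",207,573),("notch inner r",240,525),("rkey",655,478),("rnotch outer top",665,520),("rnotch inner top",607,560),("rnotch inner bot",625,612)]:
    h=.0077 if "notch" in n else yk
    q=tool((80+y/4,220+x/4),h); q=q-(0 if "notch" in n else np.array([w.x[0],0,w.x[1]]))
    # world-like CCW from above: tool x, and -? ; yaw angle in tool: atan2(z,x)
    print(n,q.round(4),np.degrees(np.arctan2(q[2],q[0])).round(1),np.hypot(q[0],q[2]).round(4))
E
```

```text
well in tool x,z,r [-0.0013  0.0006  0.0435] res [ 0.1  0.   0.1  0.3 -0.3 -0.2  0.2 -0.2  0.1  0.   0.2 -0.1 -0.3 -0.3
 -0.2  0.1 -0.1 -0.2 -0.2 -0.   0.3  0.1  0.1  0.2  0.4  0.2  0.2 -0.2
  0.1  0.1 -0.1 -0.4 -0.  -0.   0.  -0.1]
fixed r [-0.0013  0.0006]
world [ 0.5819 -0.102   0.05  ]
well in tool x,z,r [-0.0013  0.0006  0.0435] res [ 0.1  0.   0.1  0.3 -0.3 -0.2  0.2 -0.2  0.1  0.   0.2 -0.1 -0.3 -0.3
 -0.2  0.1 -0.1 -0.2 -0.2 -0.   0.3  0.1  0.1  0.2  0.4  0.2  0.2 -0.2
  0.1  0.1 -0.1 -0.4 -0.  -0.   0.  -0.1]
fixed r [-0.0013  0.0006]
world [ 0.5819 -0.102   0.05  ]
key out L [-0.0372  0.0325  0.0201] 151.7 0.0423
key out R [-0.0322  0.0325  0.0262] 140.8 0.0415
key corner in [-0.0285  0.0325  0.0154] 151.7 0.0324
notch-l [-0.0364  0.0077  0.015 ] 157.6 0.0393
notch-r [-0.0281  0.0077  0.0269] 136.3 0.0389
notch inner l [-0.0265  0.0077  0.0126] 154.6 0.0293
notch inner r [-0.0218  0.0077  0.0193] 138.5 0.0291
rkey [0.0391 0.0325 0.0186] 25.4 0.0433
rnotch outer top [0.0346 0.0077 0.02  ] 30.1 0.04
rnotch inner top [0.0271 0.0077 0.0144] 28.0 0.0307
rnotch inner bot [0.0299 0.0077 0.007 ] 13.3 0.0307
```

Request:
arm_command(
  deltas=[-0.0013,0.003,0.0006,0,0,0,-0.0013,0.007,0.0006,0,0,0,-0.0013,0.009,0.0006,0,0,0,-0.0013,0.009,0.0006,0,0,0,-0.0013,0.009,0.0006,0,0,0],
)

```text
time: 8.75
ee_pos: [0.5813, -0.1019, 0.0686]
eef_rot: [0.609, 0.359, -0.359, -0.609]
ft_force: [-0.4, -0.1, -1.3]
width: 0.0118
```

```bash
python3 snap.py w7;python3 fit.py w7
```

```text
t 8.75 pos [ 0.5813 -0.1019  0.0686] R [[0.485, 0.0, -0.875], [0.875, 0.0, 0.485], [0.0, -1.0, -0.0]] F [-0.44 -0.13 -1.3 ] w 0.0118
well in tool x,z,r [ 0.     -0.0004  0.0434] res [ 0.3 -0.1  0.1  0.  -0.1 -0.   0.3 -0.1 -0.3 -0.3  0.2 -0.1 -0.2 -0.3
 -0.2 -0.   0.2  0.1  0.1  0.2  0.3  0.1 -0.  -0.1  0.1  0.3  0.1  0.1
 -0.3  0.   0.  -0.2 -0.2  0.1 -0.   0. ]
fixed r [ 0.     -0.0004]
world [ 0.5817 -0.102   0.05  ]
```

Request:
arm_command(
  deltas=[0,0.0015,-0.0003,0,0,0,0,0.003,-0.0003,0,0,0,0,0.004,-0.0003,0,0,0,0,0.004,-0.0003,0,0,0],
)

```text
time: 9.3
ee_pos: [0.5815, -0.102, 0.0644]
eef_rot: [-0.609, -0.359, 0.359, 0.609]
ft_force: [0.7, 0.3, -1.9]
width: 0.012
```

Request:
arm_command(
  deltas=[0,0.001,0,0,0,0,0,0.002,0,0,0,0,0,0.002,0,0,0,0],
)

```text
time: 9.68
ee_pos: [0.5815, -0.102, 0.0625]
eef_rot: [-0.609, -0.359, 0.359, 0.609]
ft_force: [0.2, -0.8, -2.1]
width: 0.0119
```

Request:
arm_command(
  deltas=[0,0.001,0,0,0,0,0,0.002,0,0,0,0,0,0.002,0,0,0,0],
)

```text
time: 10.05
ee_pos: [0.5815, -0.102, 0.0605]
eef_rot: [-0.609, -0.359, 0.359, 0.609]
ft_force: [-0.1, 0.2, -1.9]
width: 0.0118
```

Request:
arm_command(
  deltas=[0,0.001,0,0,0,0,0,0.002,0,0,0,0,0,0.002,0,0,0,0],
)

```text
time: 10.42
ee_pos: [0.5815, -0.102, 0.0585]
eef_rot: [-0.609, -0.359, 0.359, 0.609]
ft_force: [-0.7, -0.2, -1.5]
width: 0.0117
```

```bash
python3 snap.py w8; python3 -c "
from h import *
p,s=pickle.load(open('w8.pkl','rb'));crop(p,80,260,220,420,4,'pics/w8c.png')"
```

```text
t 10.43 pos [ 0.5815 -0.102   0.0585] R [[0.485, -0.0, -0.875], [0.875, 0.0, 0.485], [-0.0, -1.0, 0.0]] F [-0.66 -0.23 -1.49] w 0.0117
```

View pics/w8c.png

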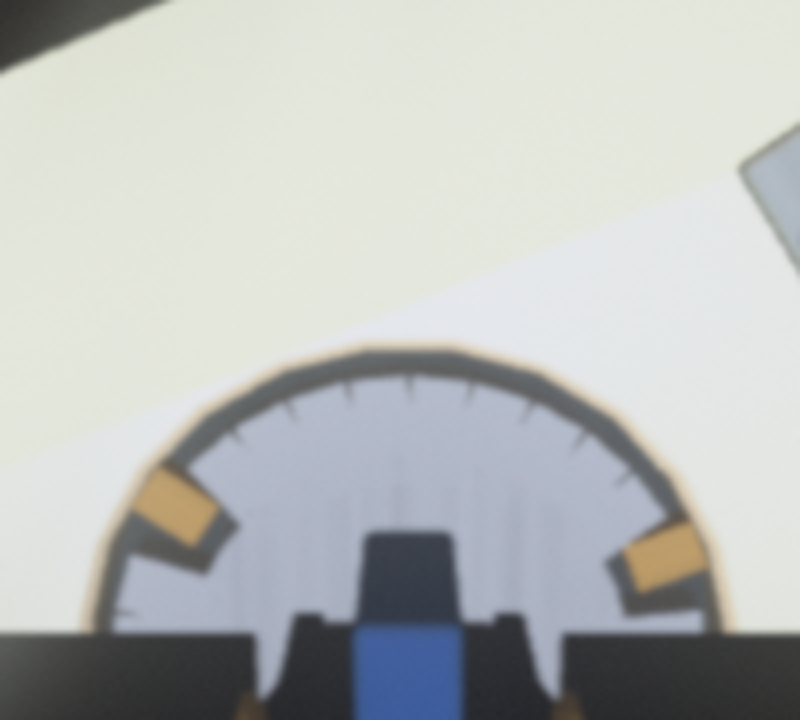

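Request:
arm_command(
  deltas=[0,0,0.0008,0,0,0,0,0.001,0.0008,0,0,0,0,0.001,0.0008,0,0,0],
)

```text
time: 10.85
ee_pos: [0.5809, -0.1016, 0.0577]
eef_rot: [0.609, 0.359, -0.359, -0.609]
ft_force: [-0.5, -0.3, -0.2]
width: 0.0117
```

Request:
arm_command(
  deltas=[0,0.0005,0,0,0,0,0,0.0005,0,0,0,0],
)

```text
time: 11.1
ee_pos: [0.5809, -0.1016, 0.0573]
eef_rot: [0.609, 0.359, -0.359, -0.609]
ft_force: [-1.8, 0.2, 1.8]
width: 0.0119
```

```bash
python3 - <<'E'
from bench import r
import numpy as np
for i in range(4):
    s=r.read_state();print(s["time"],np.round(s["ee_pos"],4),np.round(s["ft_force"],2));r.camera("wrist")
E
```

```text
11.1 [ 0.5809 -0.1016  0.0573] [-1.79  0.25  1.83]
11.15 [ 0.5809 -0.1016  0.0573] [-0.97  0.46  1.79]
11.2 [ 0.5809 -0.1016  0.0572] [-1.61  0.23  2.54]
11.25 [ 0.5809 -0.1016  0.0572] [-0.94  0.06  1.98]
```

Request:
arm_command(
  deltas=[0,0,0,0,0,0,0,0,0,0,0,0,0,0,0,0,0,0,0,0,0,0,0,0],
  hand=0.4,
)

```text
time: 11.8
ee_pos: [0.5808, -0.1016, 0.057]
eef_rot: [0.609, 0.359, -0.359, -0.609]
ft_force: [0.4, -0.5, -0.1]
width: 0.0337
```

Request:
arm_command(
  deltas=[0,-0.01,0,0,0,0,0,-0.03,0,0,0,0,0,-0.06,0,0,0,0,0,-0.1,0,0,0,0,0,-0.14,0,0,0,0,0,-0.14,0,0,0,0,0,-0.14,0,0,0,0],
)

```text
time: 12.68
ee_pos: [0.5807, -0.1016, 0.1971]
eef_rot: [0.609, 0.359, -0.359, -0.609]
ft_force: [0.4, -0.4, -0.4]
width: 0.0351
```

```bash
python3 snap.py w9; python3 snap.py s9 side; python3 -c "
from h import *
p,s=pickle.load(open('w9.pkl','rb'));crop(p,80,260,200,440,3,'pics/w9c.png')
p,s=pickle.load(open('s9.pkl','rb'));crop(p,120,240,250,400,5,'pics/s9c.png')"
```

```text
t 12.68 pos [ 0.5807 -0.1016  0.1971] R [[0.485, 0.0, -0.875], [0.875, -0.0, 0.485], [0.0, -1.0, -0.0]] F [ 0.43 -0.41 -0.44] w 0.0351
t 12.72 pos [ 0.5803 -0.1015  0.1964] R [[0.485, -0.001, -0.875], [0.875, 0.0, 0.485], [-0.0, -1.0, 0.001]] F [ 0.49 -0.43 -0.56] w 0.035
```

View pics/w9c.png

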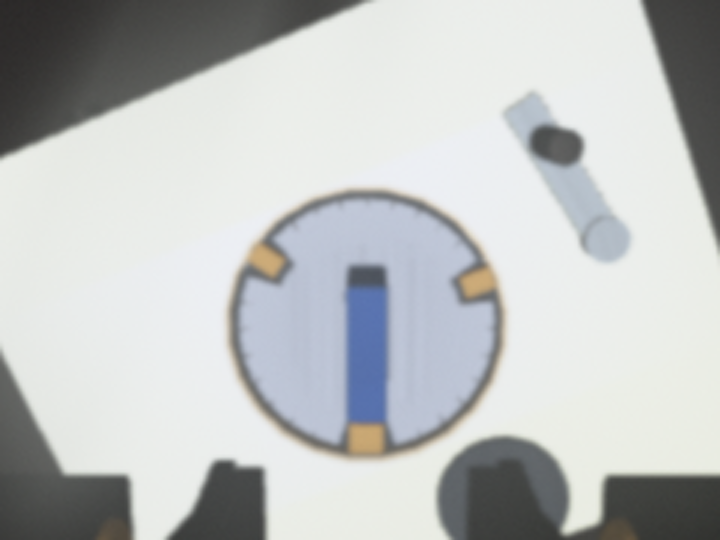

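View pics/s9c.png

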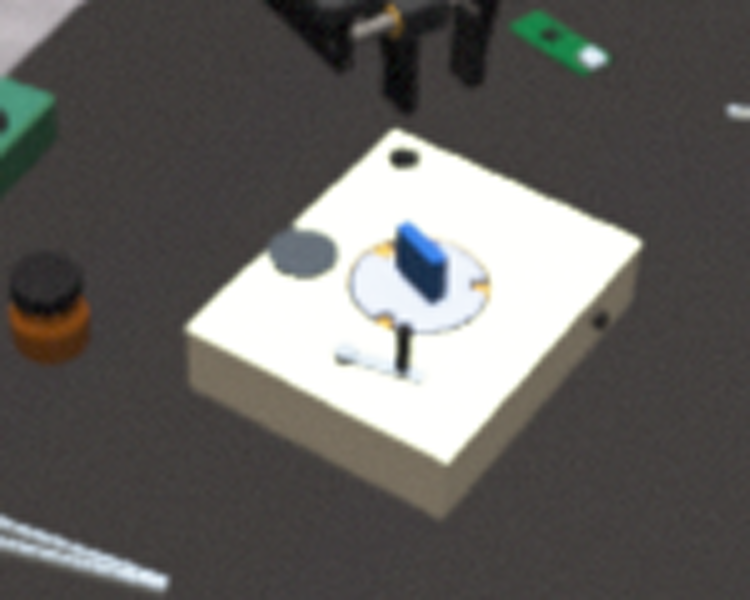

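```bash
python3 - <<'E'
from h import *
from bench import r
print("j",r.read_state()["joint_positions"].round(3))
for n,roi in [("w1",(95,122,275,310)),("w9",(115,140,372,400))]:
    p,s=pickle.load(open(n+'.pkl','rb'));im=p["image"].astype(int)[roi[0]:roi[1],roi[2]:roi[3]]
    m=(im.max(2)<110);rc=np.argwhere(m).mean(0)+[roi[0],roi[2]]
    Z=.073;X=back(p,rc,Z,s);print(n,m.sum(),rc,"pin",X.round(4))
    pr=(80+80/3,200+394/3) if n=="w1" else (80+240/3,200+607/3)
    pv=back(p,pr,.059,s);d=X-pv;print("pivot",pv.round(4),np.hypot(*d[:2]),np.degrees(np.arctan2(d[1],d[0]))%360)
p,s=pickle.load(open('w9.pkl','rb'))
P=lambda x,y,z:back(p,(80+y/3,200+x/3),z,s)
print("well",P(366,323,.05),"insert disc top centre at .05 same")
E
```

```text
j [ 0.174  0.272 -0.094  1.593  0.026  1.279  1.141]
w1 71 [110.25352113 294.52112676] pin [ 0.5563 -0.0281  0.073 ]
pivot [ 0.5927 -0.0245  0.059 ] 0.036568584502021016 185.5166362056676
w9 144 [127.72222222 384.80555556] pin [ 0.5567 -0.0277  0.073 ]
pivot [ 0.5918 -0.0245  0.059 ] 0.035162441080478744 185.17174892054268
well [ 0.58091309 -0.10101177  0.05      ] insert disc top centre at .05 same
```

Request:
arm_command(
  deltas=[0.02,0,0.02,0,10,0,0.04,0,0.04,0,20,0,0.0528,0,0.057,0,30,0,0.0528,0,0.057,0,40,0,0.0528,0,0.057,0,50,0,0.0528,0,0.057,0,60,0,0.0528,0,0.057,0,70,0,0.0528,0,0.057,0,80,0],
)

```text
time: 13.78
ee_pos: [0.556, -0.0278, 0.196]
eef_rot: [0.697, -0.119, 0.118, -0.697]
ft_force: [0.1, 0.4, -0.6]
width: 0.0347
```

Request:
arm_command(
  deltas=[0,0.01,0,0,10,0,0,0.02,0,0,20,0,0,0.03,0,0,30,0,0,0.04,0,0,40,0,0,0.05,0,0,50,0,0,0.05,0,0,60,0,0,0.05,0,0,65.8,0,0,0.05,0,0,65.8,0],
)

```text
time: 14.78
ee_pos: [0.5561, -0.0277, 0.1462]
eef_rot: [0.523, -0.477, 0.476, -0.522]
ft_force: [0.7, 0.2, -0.7]
width: 0.0349
```

```bash
python3 snap.py w10; python3 snap.py w11;python3 -c "
from h import *
p,s=pickle.load(open('w11.pkl','rb'));print(np.array(proj(p,[.5565,-.0278,.073],s)),proj(p,[.5565,-.0278,.09],s))"
```

```text
t 14.78 pos [ 0.5561 -0.0277  0.1462] R [[0.091, -0.002, 0.996], [-0.996, -0.0, 0.091], [-0.0, -1.0, -0.002]] F [ 0.71  0.19 -0.71] w 0.0349
t 14.82 pos [ 0.5561 -0.0277  0.1464] R [[0.093, -0.001, 0.996], [-0.996, -0.0, 0.093], [-0.0, -1.0, -0.001]] F [-0.43  1.17 -0.54] w 0.0348
[211.41050558 321.78168383] (np.float64(218.66281574871056), np.float64(321.78940131779063))
```

View pics/w11.png

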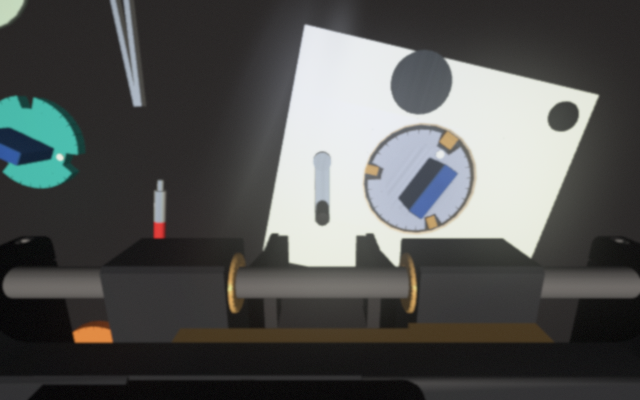

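Request:
arm_command(
  deltas=[0,0.03,0,0,0,0,0,0.06,0,0,0,0,0,0.076,0,0,0,0,0,0.081,0,0,0,0,0,0.081,0,0,0,0],
)

```text
time: 15.5
ee_pos: [0.5569, -0.0278, 0.0665]
eef_rot: [-0.522, 0.477, -0.477, 0.522]
ft_force: [0.7, -0.4, -0.2]
width: 0.035
```

Request:
arm_command(
  deltas=[0,0,0,0,0,0,0,0,0,0,0,0,0,0,0,0,0,0,0,0,0,0,0,0,0,0,0,0,0,0],
  hand=0,
  grip_force=6,
)

```text
time: 16.12
ee_pos: [0.5567, -0.0278, 0.0663]
eef_rot: [-0.522, 0.477, -0.477, 0.522]
ft_force: [-1.0, -0.8, 2.3]
width: 0.0096
```

```bash
python3 snap.py w12; python3 - <<'E'
from h import *
p,s=pickle.load(open('w12.pkl','rb'))
Rm=R.from_quat(s["eef_rot"]).as_matrix();pv=np.array([.5913,-.0245]);a=np.arctan2(*(s["ee_pos"][:2]-pv)[::-1]);print(np.degrees(a)%360,np.hypot(*(s["ee_pos"][:2]-pv)))
rr=.035;a0=np.radians(185.2)
for k in range(1,10):
    t=np.radians(min(10*k,78));d=rr*np.array([np.cos(a0+t)-np.cos(a0),np.sin(a0+t)-np.sin(a0),0]);print(np.round(Rm.T@d,4),-np.degrees(t))
E
```

```text
t 16.12 pos [ 0.5567 -0.0278  0.0663] R [[0.091, 0.0, 0.996], [-0.996, 0.0, 0.091], [-0.0, -1.0, 0.0]] F [-1.01 -0.75  2.31] w 0.0096
185.46856246195912 0.03473015821242892
[0.0061 0.     0.0005] -10.0
[0.012  0.     0.0021] -20.0
[0.0175 0.     0.0047] -29.999999999999996
[0.0225 0.     0.0082] -40.0
[0.0268 0.     0.0125] -50.0
[0.0303 0.     0.0175] -59.99999999999999
[0.0329 0.     0.023 ] -70.0
[0.0342 0.     0.0277] -78.0
[0.0342 0.     0.0277] -78.0
```

View pics/w12.png

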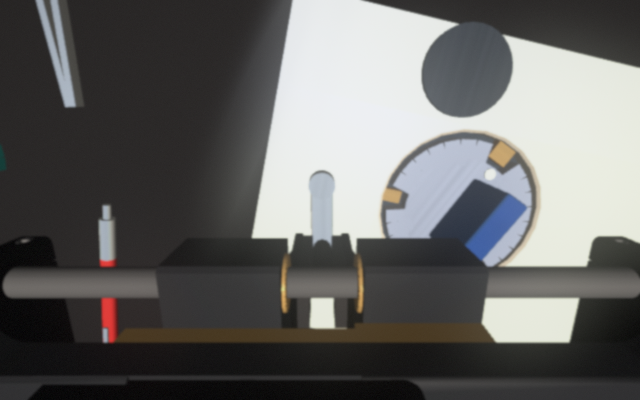

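Request:
arm_command(
  deltas=[0.003,0,0.0001,0,-5,0,0.0061,0,0.0005,0,-10,0,0.009,0,0.0012,0,-15,0,0.012,0,0.0021,0,-20,0,0.0148,0,0.0033,0,-25,0,0.0175,0,0.0047,0,-30,0],
)

```text
time: 16.92
ee_pos: [0.5631, -0.0446, 0.0663]
eef_rot: [-0.628, 0.324, -0.325, 0.628]
ft_force: [-1.1, 0.9, 4.0]
width: 0.0099
```

```bash
python3 snap.py w13; python3 - <<'E'
from h import *
p,s=pickle.load(open('w13.pkl','rb'))
Rm=R.from_quat(s["eef_rot"]).as_matrix();print("yaw",np.degrees(np.arctan2(Rm[1,0],Rm[0,0])))
pv=np.array([.5913,-.0245]);a=np.arctan2(*(s["ee_pos"][:2]-pv)[::-1]);print(np.degrees(a)%360,np.hypot(*(s["ee_pos"][:2]-pv)))
rr=.035;a0=np.radians(215.2)
for k in (5,10,15,20,25,30,35,40,45,48,50):
    t=np.radians(k);d=rr*np.array([np.cos(a0+t)-np.cos(a0),np.sin(a0+t)-np.sin(a0),0]);print(np.round(Rm.T@d,4),-k)
E
```

```text
t 16.93 pos [ 0.5631 -0.0446  0.0663] R [[0.579, 0.0, 0.815], [-0.815, 0.0, 0.579], [-0.0, -1.0, 0.001]] F [-1.13  0.86  3.98] w 0.0099
yaw -54.62183072549897
215.42562504210395 0.03465148730492944
[ 0.0031 -0.      0.0001] -5
[0.0061 0.     0.0005] -10
[0.0091 0.     0.0012] -15
[0.012  0.     0.0021] -20
[0.0148 0.     0.0032] -25
[0.0175 0.     0.0046] -30
[0.0201 0.     0.0063] -35
[0.0225 0.     0.0081] -40
[0.0248 0.     0.0102] -45
[0.026  0.     0.0115] -48
[0.0269 0.     0.0124] -50
```

View pics/w13.png

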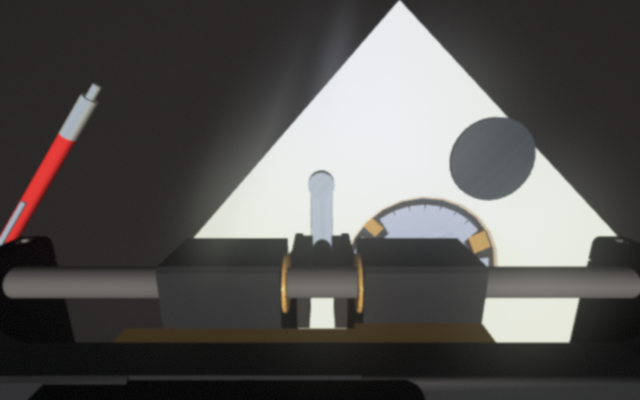

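Request:
arm_command(
  deltas=[0.0031,0,0.0001,0,-5,0,0.0061,0,0.0005,0,-10,0,0.0091,0,0.0012,0,-15,0,0.012,0,0.0021,0,-20,0,0.0148,0,0.0032,0,-25,0,0.0175,0,0.0046,0,-30,0,0.0201,0,0.0063,0,-35,0,0.0225,0,0.0081,0,-40,0],
)

```text
time: 17.98
ee_pos: [0.5827, -0.0578, 0.0663]
eef_rot: [-0.701, 0.09, -0.09, 0.702]
ft_force: [0.6, 2.3, 3.5]
width: 0.0095
```

Request:
arm_command(
  deltas=[0.0025,0,0.0001,0,-4,0,0.0043,0,0.0002,0,-7,0,0.0043,0,0.0002,0,-7,0],
)

```text
time: 18.35
ee_pos: [0.5866, -0.0585, 0.0662]
eef_rot: [-0.705, 0.048, -0.048, 0.706]
ft_force: [-1.9, 2.2, 4.2]
width: 0.0093
```

```bash
python3 snap.py w14; python3 - <<'E'
from h import *
p,s=pickle.load(open('w14.pkl','rb'))
Rm=R.from_quat(s["eef_rot"]).as_matrix();print("yaw",np.degrees(np.arctan2(Rm[1,0],Rm[0,0])))
pv=np.array([.5913,-.0245]);a=np.arctan2(*(s["ee_pos"][:2]-pv)[::-1]);print(np.degrees(a)%360,np.hypot(*(s["ee_pos"][:2]-pv)))
E
```

```text
t 18.35 pos [ 0.5866 -0.0585  0.0662] R [[0.991, -0.0, 0.136], [-0.136, 0.001, 0.991], [-0.0, -1.0, 0.001]] F [-1.93  2.24  4.23] w 0.0093
yaw -7.82717040751535
262.1821059742876 0.03434240918168836
```

Request:
arm_command(
  deltas=[0.001,0,0,0,-1,0,0.001,0,0,0,-1,0],
)

```text
time: 18.65
ee_pos: [0.5867, -0.0586, 0.066]
eef_rot: [-0.706, 0.043, -0.041, 0.706]
ft_force: [-6.8, 4.1, 7.3]
width: 0.0097
```

Request:
arm_command(
  deltas=[0.001,0,0,0,0,0,0.001,0,0,0,0,0],
)

```text
time: 18.9
ee_pos: [0.5868, -0.0589, 0.0657]
eef_rot: [-0.706, 0.044, -0.041, 0.706]
ft_force: [-9.9, 4.3, 8.2]
width: 0.0098
```

Request:
arm_command(
  deltas=[-0.0015,0,0,0,0,0,-0.0015,0,0,0,0,0,-0.0015,0,0,0,0,0,-0.0015,0,0,0,0,0],
  hand=0.35,
)

```text
time: 19.4
ee_pos: [0.5872, -0.0597, 0.066]
eef_rot: [0.706, -0.042, 0.042, -0.706]
ft_force: [0.5, 0.4, -0.1]
width: 0.03
```

Request:
arm_command(
  deltas=[0,-0.01,0,0,0,0,0,-0.03,0,0,0,0,0,-0.06,0,0,0,0,0,-0.1,0,0,0,0,0,-0.14,0,0,0,0,0,-0.14,0,0,0,0,0,-0.14,0,0,0,0],
)

```text
time: 20.27
ee_pos: [0.587, -0.0595, 0.2061]
eef_rot: [-0.706, 0.042, -0.042, 0.706]
ft_force: [-0.5, -0.4, 0.2]
width: 0.0301
```

```bash
python3 snap.py w15; python3 snap.py s15 side; python3 -c "
from h import *
p,s=pickle.load(open('w15.pkl','rb'));crop(p,80,260,200,440,3,'pics/w15c.png')"
```

```text
t 20.27 pos [ 0.587  -0.0595  0.2061] R [[0.993, 0.0, 0.118], [-0.118, 0.0, 0.993], [0.0, -1.0, 0.0]] F [-0.5  -0.39  0.24] w 0.0301
t 20.32 pos [ 0.5867 -0.0595  0.2054] R [[0.993, -0.001, 0.118], [-0.118, 0.0, 0.993], [-0.001, -1.0, -0.0]] F [-0.33 -0.25 -0.24] w 0.0305
```

View pics/w15c.png

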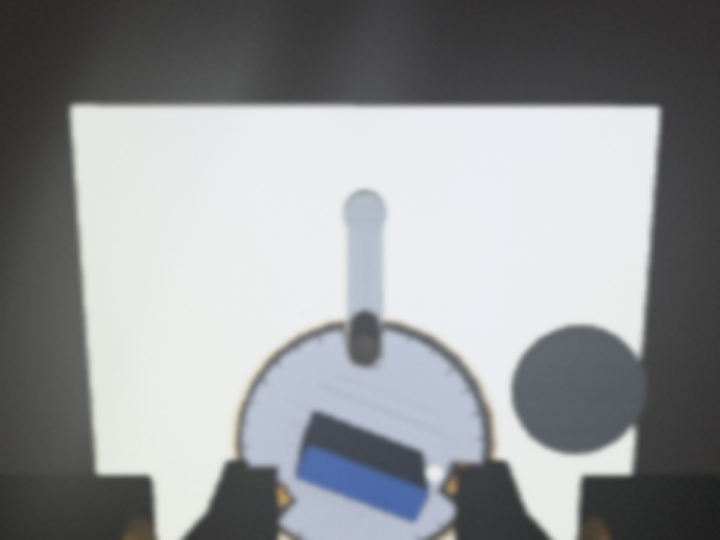

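View pics/s15.png

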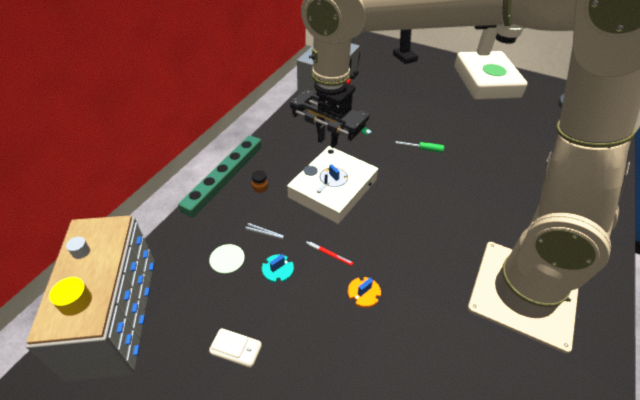

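```bash
python3 -c "
from bench import r
s=r.read_state();print(s['time'],s['ft_force']);print(r.close_job())"
```

```text
20.375 [ 0.14073507 -0.55106794  0.03980251]
the job is handed in; nothing more can be done
None
```

The insert is in the well with its notches over the keys, the clip is closed on its stop, and I handed the job in at about 20.4 s.

- **Insert:** I picked up the aluminium insert, leaving the orange and turquoise ones alone. I turned it to match the keys, with the wide key at about -29° in the world frame. Then I lowered it 1–2 mm at a time. The keys slid into the notches without any resistance, and I felt the floor at about 4 N. I then let go of it.
- **Clip:** I took the clip by its pin and swung it round by about 78°. At the stop it held still while the force rose to about 10 N sideways (13 N in all), and then I released it.

**Last checks:**
- **Insert:** the close-up after release showed all three keys inside the notches and an even gap round the rim. I judged the height from where the arm met the floor and from the pictures, and did not measure it separately after release.
- **Clip:** it points straight at the well's centre, over the insert's rim.
- **Bystanders:** those I could see clearly in the last side view had not moved. The board was partly hidden behind the gripper, and I did not measure any of their positions.
- **Robot:** the gripper was about 14 cm above the parts, with forces near zero.

No check failed or disagreed.

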